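# Index the petri dishes to the middle stop of the dish shuttle

### The arm

A 7-joint arm with a two-finger parallel gripper is mounted at the origin on the work surface; the furniture and walls round the work are solid. World frame = base frame: x ahead of the robot, y to its left, z up, the work surface at z = 0. Lengths are in m, angles in degrees, forces in N, time in s.
With the tool pointing down it reaches from about 0.425 to 0.875 m from the base axis. Payload 4.7 kg.
Tool frame: the origin (TCP) lies at the centre of the arm's flange, where the gripper is bolted on; the fingertips stand 182 mm ahead of it and the grasp point (between the pads) lies 164 mm ahead of it; z points along the fingers, y is the line along which they close (so a half turn about z gives the same grasp; the last joint's range is limited). The gripper opens to 87 mm and grips with 3 to 60 N. Pads are 19 mm wide; open, the fingers measure 117 mm over their backs; the gripper's body (75 mm by 190 mm) begins 51 mm behind the grasp point.
Start: joints at [-65.082, 18.392, -4.016, 83.108, 1.295, 78.541, -3.26], TCP at [0.266, 0.593, 0.405] pointing down, gripper open.
Joint ranges: [-163.93, 163.93], [-17.29, 119.83], [-79.2, 71.16], [3.27, 140.29], [-89.18, 269.18], [5.43, 117.66], [-154.24, 154.24]. Speed limits (degrees/s): [147.25, 147.25, 180, 180, 180, 180, 180].

### API

Orientations are given as [roll, pitch, yaw] about the fixed x, y, z axes, in that order (R = Rz(yaw) Ry(pitch) Rx(roll)).
In Python, from cell import env gives the robot as it stands. The module is installed in compiled form; this text tells all that it offers.
- The arm moves only by the tool step_arm, never from a script. Its argument "steps" is one flat list of numbers, 5 for each row, row after row: the opening, from 0 (shut) to 1 (fully open), then the shift along the tool's x, y, z in mm, then the turn about the tool's z in degrees. In form: [grip, dx, dy, dz, roll, grip, dx, dy, dz, roll, ...]. A call has 1 to 12 rows; each row shifts and turns the commanded pose from where the row before left it, along the tool's axes as they then stand; what a row does not reach is not made up. A row lasts 1/8 s, in which the tool goes at most 62.5 mm and 10.7 degrees, less where a joint would pass 70% of its speed; a pose out of reach is approached as far as the arm can. A call with a gripper value outside its range is refused whole. The fingers move at their own pace and stop on an object; "grip_force" is the grip in N (left out, the last holds). Time passes only in rows, so rows that do not move let the fingers close. It gives the time, the measured TCP pose, the force, the opening and the grip force at its end, in the units of the state.
- env.get_obs(): the state, without advancing time (a new reading comes with each control period).
- env.read_camera(name): name is "side" or "top" or "wrist"; returns a dict with "image" (480x640x3 uint8, red, green, blue), "camera_matrix" (3x3 intrinsics, pixels), "R" (3x3) and "t" (3): a world point X has camera coordinates R X + t. Camera axes: x right, y down, z forward; pixel columns grow to the right and rows downward; lengths in m; the calibration is good to about 2 mm. A picture is of the moment at which its call begins. There is no depth.
- env.sign_off(): hands the job in; it is judged then, once.
The state is a dict: "time_s": time; "qpos": joint angles; "joint_velocities": joint speeds; "effort": joint torques, N m; "tool_pos": TCP position; "tool_rot": TCP orientation; "force": force on the tool from outside, world axes, zero at the start; "wrist_torque": the same for the moment, N m; "grip_width": finger opening in m; "grasp_force": force on a finger pad.
Only numpy, scipy, OpenCV 4.12 (cv2) and the standard library are available. Lean on these libraries where they do the work, as an engineer would, in place of code of your own. Each camera call takes 0.05 s, during which the arm holds its last target. There are 200 camera calls.

### The job

Using closed fingertips, push the black tab of the slide that carries the petri dishes well past its stop pin, almost to the far end of its travel, then back off so that it springs back and comes to rest latched on the pin, half-way along. Do not touch or lift the dishes or the beaker, leave the beaker's slide at home, and do not disturb the things standing around.

Things in the scene. Friction and masses are not known exactly. Their poses are not given: they have to be found in the camera images.
- shuttle: White base plate 230 x 270 mm of a two-lane dish shuttle, fixed, top 14 mm up; origin under its centre at worktop height. x = push direction (within 0.3 rad of world x), y left, z up. Lanes along x at y = +60 and -60 mm. Outside each, at x = 20 mm, a 44 mm high pin housing and black pin knob, out to y = 149 mm; a 44 mm high stop bar across the far end. Nothing before the tabs is above 24 mm.
- slide_left (a joint): Left slide's travel along the shuttle's x, m: 0 home (start, nearest the robot), 0.085 far stop. A damped spring (20 N s/m) drives it home with 2 N at home to 5 N at the far stop; the pin adds about 2 N while the tooth passes, 0.02 to 0.05. Beyond 0.05 the pin snaps in behind the tooth; let go, the slide then returns only to 0.05, latched.
- slide_right (a joint): The same for the right slide.
- tab_left (a point): Centre line of the left slide's black push tab, on its face towards the robot, 75 mm above the worktop; push here along the shuttle's +x. The tab is an upright plate across the lane, 50 mm wide, 12 mm thick, top 90 mm above the worktop. Moves with the slide; at home at shuttle x = -85, y = +60 mm.
- tab_right (a point): The same point on the right slide's tab (shuttle x = -85 mm, y = -60 mm at home).
- dishes_center (a point): Centre (half-way up) of three stacked clear petri dishes, 61 mm across, 42 mm high, standing loose on a slide's round tray within an 8 mm high rim; the tray's floor is 32 mm above the worktop and its centre 55 mm beyond the tab's front face. Left or right lane varies.
- beaker_center (a point): Centre (half-way up) of a small empty glass beaker, 54 mm across, 70 mm high, standing in the same way on the other slide, its rim 102 mm above the worktop.
- tube: Bystander: capped 50 ml tube, 34 mm across, 112 mm high, standing loose on the worktop to the left of the shuttle. Origin at the centre of its underside.
- amber: Bystander: amber bottle, 56 mm across, 114 mm high, standing loose to the right of the shuttle. Origin at the centre of its underside.
- timer: Bystander: flat timer, 66 x 62 mm, 18 mm high, lying loose on the worktop to the left of the shuttle. Origin at the centre of its underside.
There are look-alikes about, which are no part of the job. Leave any turquoise look-alike of the part that bears dishes_center alone. Leave any turquoise look-alike of the part that bears beaker_center alone.

How it is judged:
By the outcome, as a careful person would: the job done as asked, in the order asked, and still so for the second after the job is handed in, with the robot touching nothing.
It also fails if it takes over 35 s, if anything falls off the work surface, if the arm or the gripper's body presses on something with over 40 N, if the wrist force passes 120 N, or if a joint passes its speed limit or range.

## Working session

There is one attempt and no reset: what is moved stays moved. The work goes in short steps, Python scripts to look and compute and a tool call to move; the robot and the scene stay as the last step left them, time stands still between calls to the robot, and variables do not carry over. Pictures are saved under pics/ and viewed, at most 10 in all, crops included, and the job is handed in when it is done.

Besides the shell and the picture viewer there is one more tool, called after "Emit:" as a command line: name --argument value ..., lists and objects as JSON in quotes. step_arm: Moves the arm, as the interface text tells. Its arguments: {"type":"object","properties":{"steps":{"type":"array","items":{"type":"number"}},"grip_force":{"type":"number"}},"required":["steps"]}

```bash
mkdir -p pics
python3 - <<'E'
from cell import env
import cv2,numpy as np,pickle
d={}
for n in("top","side"):
    c=env.read_camera(n);d[n]=c;cv2.imwrite(f"pics/{n}0.png",c["image"][...,::-1])
    print(n,c["camera_matrix"].round(1).tolist(),c["R"].round(3).tolist(),c["t"].round(3).tolist())
pickle.dump(d,open("c.pkl","wb"))
o=env.get_obs();print(o["time_s"],o["tool_pos"],o["tool_rot"],o["grip_width"])
E
```

```text
top [[502.7, 0.0, 325.6], [0.0, 502.7, 230.7], [0.0, 0.0, 1.0]] [[0.012, -1.0, -0.006], [-0.977, -0.01, -0.213], [0.213, 0.008, -0.977]] [0.033, 0.509, 1.016]
side [[538.7, 0.0, 319.7], [0.0, 538.7, 243.5], [0.0, 0.0, 1.0]] [[0.795, -0.607, 0.003], [-0.371, -0.489, -0.79], [0.481, 0.626, -0.614]] [-0.363, 0.272, 0.793]
0.1 [0.2654592  0.59310127 0.40376207] [-1.79898768e+02  5.96538958e-03  1.55892124e+02] 0.08721702368261525
```

View pics/top0.png

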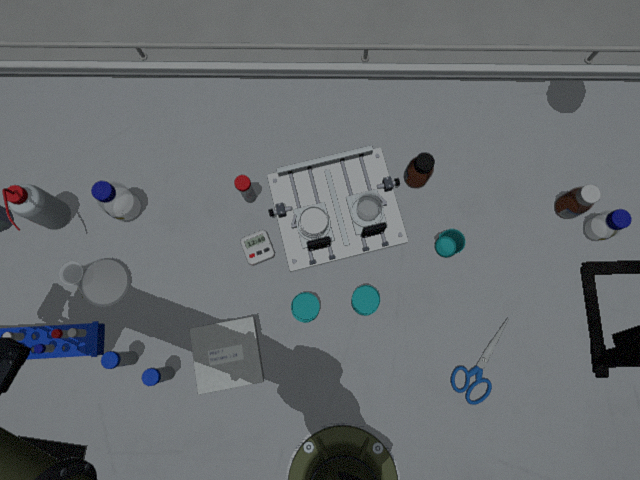

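View pics/side0.png

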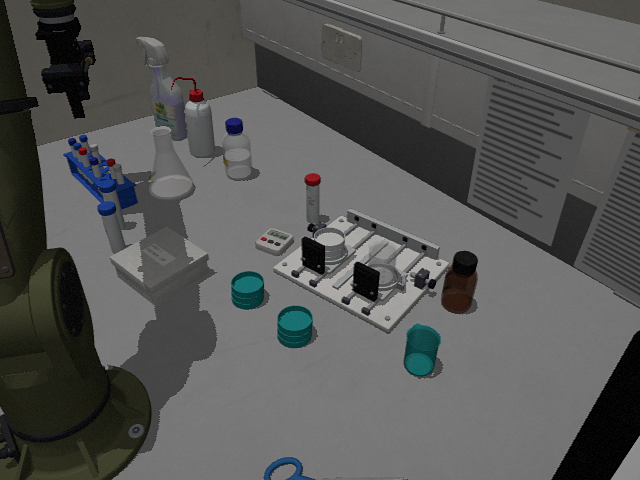

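Left slide (tab 318,243 top) seems to bear the dishes and the right one (373,231) the beaker; the turquoise stacks (306,306), (366,299) and the turquoise beaker (450,243) are look-alikes. An enlarged crop to confirm, and measurements.

```bash
cat > h.py <<'E'
import numpy as np,cv2
def ray(c,uv,z):
    K,R,t=c["camera_matrix"],c["R"],c["t"]
    d=R.T@np.linalg.inv(K)@np.array([uv[0],uv[1],1.]);o=-R.T@t
    return o+d*(z-o[2])/d[2]
def proj(c,X):
    p=c["camera_matrix"]@(c["R"]@np.array(X)+c["t"]);return p[:2]/p[2]
E
python3 - <<'E'
import pickle,cv2,numpy as np
from h import *
d=pickle.load(open("c.pkl","rb"))
a=d["top"]["image"][135:285,255:425,::-1];b=d["side"]["image"][200:340,260:460,::-1]
a=cv2.resize(a,(400,353),interpolation=2);b=cv2.resize(b,(400,280),interpolation=2)
cv2.imwrite("pics/crop.png",np.hstack([a,np.vstack([b,np.zeros((73,400,3),np.uint8)])]))
c=d["top"];g=c["image"]
# plate
m=((g.min(2)>150)).astype(np.uint8);m[:, :262]=0;m[:,412:]=0;m[:140]=0;m[280:]=0
m=cv2.morphologyEx(m,cv2.MORPH_CLOSE,np.ones((5,5)))
cs=max(cv2.findContours(m,0,2)[0],key=cv2.contourArea);print(cv2.minAreaRect(cs),cv2.boxPoints(cv2.minAreaRect(cs)).round(1).tolist())
k=((g.max(2)<45)).astype(np.uint8)
for q in cv2.findContours(k[225:260,295:400],0,2)[0]:
    if cv2.contourArea(q)>30:
        r=cv2.minAreaRect(q);bp=cv2.boxPoints(r)+[295,225];print("tab",bp.round(1).tolist(),r[1])
for uv in((290,271),(408,243),(379,147),(268,174)):print(uv,ray(c,uv,.014).round(4))
E
```

```text
((313.5, 220.5), (23.0, 23.0), 90.0) [[302.0, 209.0], [325.0, 209.0], [325.0, 232.0], [302.0, 232.0]]
tab [[306.4, 241.6], [329.0, 236.0], [331.2, 244.9], [308.6, 250.6]] (9.216353416442871, 23.283418655395508)
tab [[359.3, 228.2], [384.2, 221.9], [386.6, 231.4], [361.6, 237.6]] (9.701424598693848, 25.70877456665039)
(290, 271) [0.4271 0.1156 0.014 ]
(408, 243) [ 0.4919 -0.1426  0.014 ]
(379, 147) [ 0.7158 -0.0812  0.014 ]
(268, 174) [0.6482 0.1715 0.014 ]
```

View pics/crop.png

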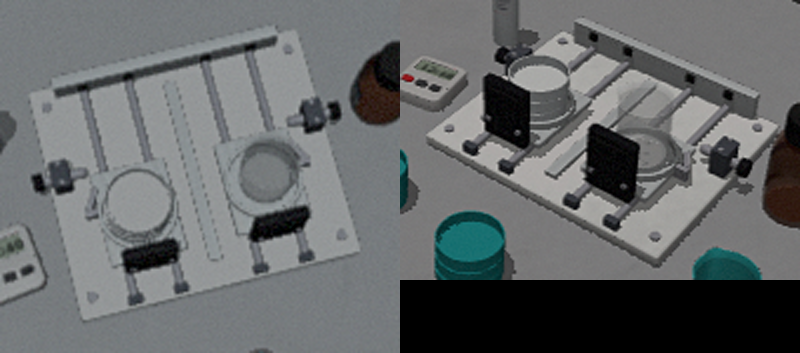

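Run:
```python
import pickle
from h import *
d=pickle.load(open("c.pkl","rb"));c=d["top"];o=np.array([.5707,.0158])
for nm,y0 in(("L",.06),("R",-.06)):
  y=np.radians(14.5);R=np.array([[np.cos(y),-np.sin(y)],[np.sin(y),np.cos(y)]])
  for v in("top","side"):
    print(nm,v,[proj(d[v],[*(o+R@[x,y0+s]),.09]).round(1).tolist() for x in(-.085,-.073) for s in(.025,-.025)])
print(o+R@[-.085,.06])
bk=[ray(c,p,.09)[:2] for p in((306.4,241.6),(329,236))]
bk2=[ray(c,p,.09)[:2] for p in((359.3,228.2),(384.2,221.9))]
print(bk,bk2)
s=d["side"]["image"];k=(s.max(2)<45).astype(np.uint8)
for q in cv2.findContours(k[230:310,295:385],0,2)[0]:
    if cv2.contourArea(q)>200: print((cv2.approxPolyDP(q,3,True)[:,0]+[295,230]).tolist())
```

```text
L top [[306.7, 246.7], [330.4, 241.0], [305.3, 241.2], [329.0, 235.4]]
L side [[299.4, 238.4], [320.4, 248.6], [303.5, 235.3], [324.4, 245.5]]
R top [[363.4, 233.0], [386.9, 227.3], [361.9, 227.4], [385.3, 221.8]]
R side [[351.6, 263.9], [375.3, 275.5], [355.5, 260.5], [379.1, 271.9]]
[0.47338465 0.05260656]
[array([0.47782825, 0.07753781]), array([0.49004685, 0.03130966])] [array([ 0.50712799, -0.03098308]), array([ 0.5210089 , -0.08245322])]
[[356, 262], [353, 275], [357, 284], [353, 290], [374, 301], [379, 273]]
[[304, 237], [303, 265], [321, 274], [324, 246]]
```

Emit:
step_arm --steps '[0,0,0,0,-10,0,0,0,0,-10,0,0,0,0,-10,0,0,0,0,-8.6,0,0,0,0,0]'

```text
time_s: 0.72
tool_pos: [0.2656, 0.5932, 0.4042]
tool_rot: [-180.0, -0.0, -165.6]
force: [-0.4, 0.1, -0.2]
grip_width: 0.0452
grasp_force: 0.0
```

Predictions match the pictures to about 1 px: left lane holds the dishes (low banded stack), right one the clear beaker. Moving to above a point ~18 mm before the left tab.

Emit:
step_arm --steps '[0,-4,-50,0,0,0,-4,-55,0,0,0,-4,-55,0,0,0,-4,-55,0,0,0,-4,-55,0,0,0,-4,-55,0,0,0,-4,-55,0,0,0,-4,-55,0,0,0,-4,-55,0,0,0,-2,-55,0,0,0,0,-30,0,0,0,0,0,0,0]'

```text
time_s: 2.22
tool_pos: [0.4465, 0.0435, 0.4048]
tool_rot: [180.0, 0.0, -166.0]
force: [-0.7, 0.3, 0.3]
grip_width: 0.0007
grasp_force: 0.0
```

Emit:
step_arm --steps '[0,0,0,30,0,0,0,0,40,0,0,0,0,30,0,0,0,0,0,0]'

```text
time_s: 2.72
tool_pos: [0.4449, 0.0471, 0.3028]
tool_rot: [180.0, -0.3, -165.5]
force: [0.0, 0.2, 0.1]
grip_width: 0.0003
grasp_force: 0.0
```

```bash
cat > look.py <<'E'
import sys,pickle,cv2
from cell import env
d={}
for n in("side","top"):
    c=env.read_camera(n);d[n]=c
a=d["top"]["image"][135:285,255:425,::-1];b=d["side"]["image"][180:330,260:460,::-1]
cv2.imwrite(sys.argv[1],cv2.hconcat([cv2.resize(a,(400,450)),cv2.resize(b,(400,450),interpolation=2)]))
pickle.dump(d,open("c2.pkl","wb"))
o=env.get_obs();print(o["time_s"],o["tool_pos"].round(4),o["tool_rot"].round(1),o["qpos"].round(0),o["grip_width"],o["force"].round(1))
E
python3 look.py pics/a.png
```

```text
2.825 [0.4464 0.0469 0.3056] [ 180.     0.  -165.5] [-30.  -2.  20. 118.   1.  64.  94.] 0.0005810922951334932 [0.1 0.1 0.1]
```

View pics/a.png

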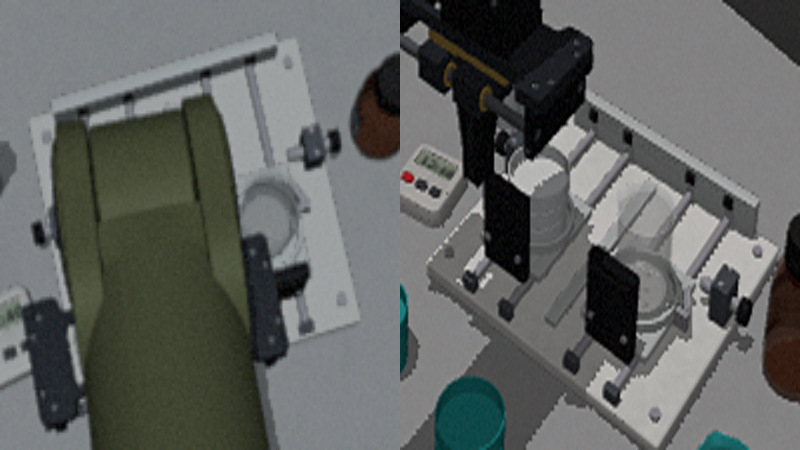

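The closed fingers stand behind the left tab (crop 478,180), laterally centred, with an 18 mm gap. Descend, then push.

Emit:
step_arm --steps '[0,0,0,25,0,0,0,0,25,0,0,0,0,11,0,0,0,0,0,0,0,-5,0,0,0,0,-5,0,0,0,0,-4,0,0,0,0,0,0,0,0]'

```text
time_s: 3.82
tool_pos: [0.4602, 0.0497, 0.244]
tool_rot: [-180.0, 0.0, -165.5]
force: [0.6, 0.9, 0.2]
grip_width: 0.0003
grasp_force: 0.0
```

Emit:
step_arm --steps '[0,-3,0,0,0,0,-4,0,0,0,0,-5,0,0,0,0,-6,0,0,0,0,-6,0,0,0,0,-6,0,0,0,0,-6,0,0,0,0,-6,0,0,0,0,-6,0,0,0,0,0,0,0,0]'

```text
time_s: 5.08
tool_pos: [0.5066, 0.0619, 0.2435]
tool_rot: [180.0, 0.0, -165.5]
force: [-1.9, -0.0, 0.2]
grip_width: 0.0003
grasp_force: 1.1
```

```bash
python3 look.py pics/b.png
```

```text
5.175 [0.5064 0.0619 0.2435] [ 180.     0.  -165.5] [-29.  10.  20. 114.  -4.  57.  98.] 0.0005163413673527069 [-1.1  0.  -0.4]
```

View pics/b.png

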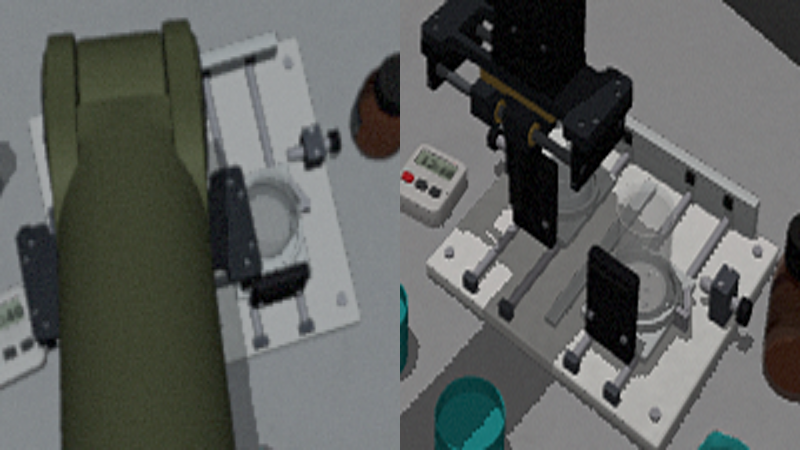

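The tab is moving with the fingers (crop 535,180), travel ≈ 44 mm. Continue.

Emit:
step_arm --steps '[0,-3,0,0,0,0,-5,0,0,0,0,-6,0,0,0,0,-6,0,0,0,0,-6,0,0,0,0,-4,0,0,0,0,-2,0,0,0,0,0,0,0,0,0,0,0,0,0]'

```text
time_s: 6.3
tool_pos: [0.537, 0.0699, 0.2435]
tool_rot: [180.0, -0.0, -165.5]
force: [-4.7, 1.6, 0.3]
grip_width: 0.0005
grasp_force: 2.2
```

```bash
python3 look.py pics/c.png
python3 - <<'E'
import pickle
from h import *
c=pickle.load(open("c2.pkl","rb"))["side"];y=np.radians(14.5);R=np.array([[np.cos(y),-np.sin(y)],[np.sin(y),np.cos(y)]]);o=np.array([.5707,.0158])
for t in(.07,.075,.08,.085):
  p=proj(c,[*(o+R@[-.085+t,.035]),.04]);q=proj(c,[*(o+R@[-.085+t,.035]),.09]);print(t,[((r-[260,180])*[2,3]+[400,0]).round(1) for r in(p,q)])
E
```

```text
6.4 [0.5369 0.0699 0.2435] [ 180.    -0.  -165.5] [-28.  14.  20. 110.  -6.  58.  99.] 0.00045191561564034464 [-4.5  1.4  0.8]
0.07 [array([564.5, 213.7]), array([566. , 152.4])]
0.075 [array([567.5, 210. ]), array([569.1, 148.8])]
0.08 [array([570.5, 206.3]), array([572.2, 145.1])]
0.085 [array([573.5, 202.6]), array([575.2, 141.5])]
```

View pics/c.png

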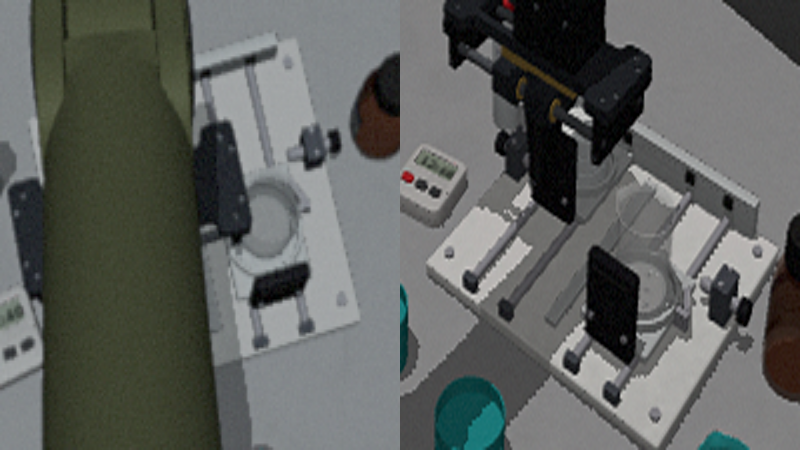

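Travel ≈ 75 mm, dishes still seated. 5 mm more, then back off smoothly.

Emit:
step_arm --steps '[0,-3,0,0,0,0,-2,0,0,0,0,0,0,0,0,0,0,0,0,0]'

```text
time_s: 6.9
tool_pos: [0.5418, 0.0711, 0.2435]
tool_rot: [180.0, -0.0, -165.5]
force: [-5.3, 0.4, -0.9]
grip_width: 0.0006
grasp_force: 2.3
```

Emit:
step_arm --steps '[0,3,0,0,0,0,4,0,0,0,0,5,0,0,0,0,5,0,0,0,0,5,0,0,0,0,5,0,0,0,0,5,0,0,0,0,8,0,0,0,0,10,0,0,0,0,0,0,0,0]'

```text
time_s: 8.15
tool_pos: [0.4933, 0.058, 0.2441]
tool_rot: [180.0, 0.1, -165.5]
force: [-0.5, 0.4, -0.2]
grip_width: 0.0002
grasp_force: 0.0
```

Emit:
step_arm --steps '[0,10,0,0,0,0,5,0,0,0,0,0,0,-30,0,0,0,0,-50,0,0,0,0,-50,0,0,0,0,-30,0,0,0,50,0,0,0,0,55,0,0,0,0,55,0,0,0,0,55,0,0,0,0,55,0,0,0,0,0,0,0]'

```text
time_s: 9.65
tool_pos: [0.4089, 0.3205, 0.4034]
tool_rot: [179.9, -0.0, -165.0]
force: [-0.4, -0.4, 0.2]
grip_width: 0.0001
grasp_force: 0.0
```

```bash
python3 look.py pics/d.png
python3 - <<'E'
import pickle
from h import *
c=pickle.load(open("c2.pkl","rb"))["top"];y=np.radians(14.5);R=np.array([[np.cos(y),-np.sin(y)],[np.sin(y),np.cos(y)]]);o=np.array([.5707,.0158])
for t in(.045,.05,.055):
  print(t,[((proj(c,[*(o+R@[-.073+t,s]),.09])-[255,135])*[400/170,3]).round(1) for s in(.085,.035)])
E
```

```text
9.75 [0.4114 0.3161 0.4034] [-179.9   -0.  -165.4] [-45.   2.   5. 102.  -0.  76.  64.] 0.00040402155898714977 [-0.2 -0.9  0. ]
0.045 [array([106.6, 256.3]), array([161.8, 239.4])]
0.05 [array([105.3, 249.5]), array([160.4, 232.6])]
0.055 [array([104. , 242.7]), array([159.1, 225.8])]
```

View pics/d.png

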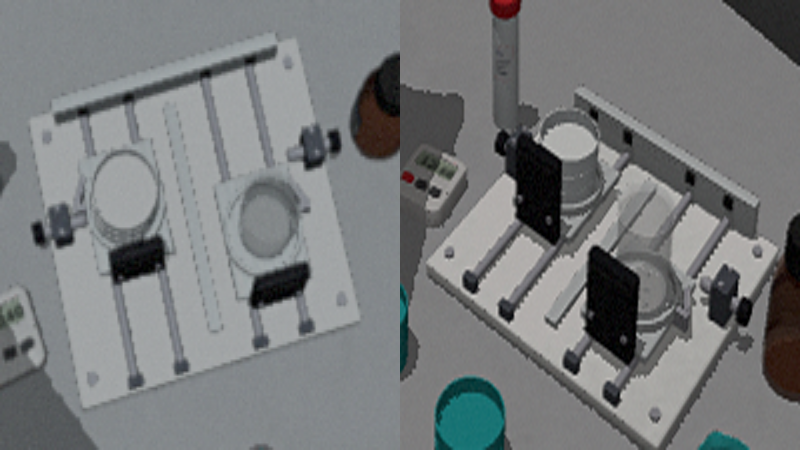

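The left tab's back edge runs from about (107,250) to (162,235) in the crop, which puts the travel at about 0.05: latched on the pin. The dishes are seated, the beaker's slide is at home and the bystanders look undisturbed. Handing in.

```bash
python3 -c "
from cell import env
print(env.sign_off())"
```

```text
the job is handed in; nothing more can be done
None
```

I pushed the left slide (the one with the petri dishes) to about 80 mm and let it spring back. The last pictures show it latched on the pin at about 50 mm, with the dishes seated, the beaker's slide at home and nothing around it disturbed; I handed the job in at about 10 s, with no verdict returned.

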